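Sort unpacked specimens into the department trays

ROBOT

A 6-joint arm with a two-finger parallel gripper is mounted at the origin on the work surface. World frame = base frame: x ahead of the robot, y to its left, z up, the work surface at z = 0. Lengths are in mm, angles in rad, forces in N, time in s.
With the tool pointing down it reaches from about 275 to 825 mm from the base axis. Payload 5.2 kg.
Tool frame: the origin (TCP) lies midway between the tips of the shut fingers; the grasp point (between the pads) lies ctrl.hold_point_z behind it (ctrl.hold_point_z is the distance from the TCP to the grasp point, in mm); z points along the fingers, y is the direction in which the jaws open and shut (so a half turn about z gives the same grasp; the last joint's range is limited). The gripper opens to 93 mm and grips with 3 to 60 N. Pads are 15 mm wide; open, the fingers measure 128 mm over their backs; the gripper's body (75 mm by 188 mm) begins 65 mm behind the grasp point.
Start: joints at [-1.522, 0.259, 1.535, -0, 1.348, -0.203], TCP at [137.052, -532.655, 218.653] pointing down, gripper open.
Joint ranges: [-3.14, 3.14], [-0.91, 2.08], [0.19, 2.58], [-1.22, 4.36], [0.22, 2.71], [-3.12, 3.12]. Speed limits (rad/s): [2.57, 2.57, 3.14, 3.14, 3.14, 3.14].

INTERFACE

Orientations are given as a unit quaternion [x, y, z, w].
In Python, from bench import ctrl gives the robot as it stands. The module is installed in compiled form; this text tells all that it offers.
- The arm moves only by the tool step_arm, never from a script. Its arguments are lists of equal length, an entry for each row: "delta_pos": the shift along the tool's x, y, z in cm, a list of three; "roll": the turn about the tool's z in rad. In form: {"delta_pos": [[x, y, z], ...], "roll": [roll, ...]}. A call has exactly 10 rows; each row shifts and turns the commanded pose from where the row before left it, along the tool's axes as they then stand; what a row does not reach is not made up. A row lasts 1/12 s, in which the tool goes at most 41.7 mm and 7.16 degrees, less where a joint would pass 70% of its speed; a pose out of reach is approached as far as the arm can. A call with a gripper value outside its range is refused whole. "jaw" is the finger opening in cm, from 0 to 9.3, set as the call begins (left out, the last holds). The fingers move at their own pace and stop on an object; "force" is the grip in N (left out, the last holds). Time passes only in rows, so rows that do not move let the fingers close, or fill a call up. It gives the time, the measured TCP pose, the force and the opening at its end, in the units of the state.
- ctrl.observe(): the state, without advancing time (a new reading comes with each control period).
- ctrl.snapshot(name): name is "side" or "top"; returns a dict with "img" (400x640x3 uint8, red, green, blue), "z_map" (400x640 float32, mm along the optical axis (not along the pixel's ray), 0 where there is no reading), "fx", "fy", "cx", "cy" (pixels), "k1" (the pictures are not rectified: a ray, as slopes to the right and down, at radius r is drawn at 1 + k1 r^2 times it, then the intrinsics apply), "T" (4x4, takes a point from camera to world coordinates). Camera axes: x right, y down, z forward; pixel columns grow to the right and rows downward; lengths in mm; the calibration is good to about 2 mm. A picture is of the moment at which its call begins.
- ctrl.close_job(): hands the job in, once; it reports no verdict.
The state is a dict: "time_s": time; "joint_positions": joint angles; "dq": joint speeds; "tau": joint torques, N m; "tcp_pos": TCP position; "tool_rot": TCP orientation; "wrist_force": force on the tool from outside, world axes, zero at the start; "torque": the same for the moment, N m; "gripper_width": opening from 0.0 (shut) to 1.0 (fully open).
Only numpy, scipy, OpenCV 4.12 (cv2) and the standard library are available. Lean on these libraries where they do the work, as an engineer would, in place of code of your own. Each camera call takes 0.05 s, during which the arm holds its last target. There are 200 camera calls.

TASK

Sort the specimens that have just been unpacked onto the bench into their department trays: stand both screw-cap specimen cups in the green tray, lay both slide mailers side by side in the yellow tray, and put the red agar plate in the blue tray. Everything must end up standing or lying flat on the floor of its tray; carry the things level, right way up, and set them down gently without dropping them. Leave the microtube rack and the spray bottle where they are.

Things in the scene. Friction and masses are not known exactly. Their poses are not given: they have to be found in the camera images.
- tray_green: fixed green plastic tray, open on top; outside 130 mm along its x, 165 mm along its y, 22 mm high; walls and floor 4 mm thick, so inside 122 by 157 mm with a flat floor 4 mm above the origin; rim lugs stick out 9 mm at both y ends. Origin: centre of the underside, on the bench; z up. The three trays swap places from start to start and are turned up to 0.12 rad
- tray_yellow: fixed yellow plastic tray, open on top; outside 130 mm along its x, 165 mm along its y, 22 mm high; walls and floor 4 mm thick, so inside 122 by 157 mm with a flat floor 4 mm above the origin; rim lugs stick out 9 mm at both y ends. Origin: centre of the underside, on the bench; z up. The three trays swap places from start to start and are turned up to 0.12 rad
- tray_blue: fixed blue plastic tray, open on top; outside 130 mm along its x, 165 mm along its y, 22 mm high; walls and floor 4 mm thick, so inside 122 by 157 mm with a flat floor 4 mm above the origin; rim lugs stick out 9 mm at both y ends. Origin: centre of the underside, on the bench; z up. The three trays swap places from start to start and are turned up to 0.12 rad
- cup_red: specimen cup with a red screw cap, standing upright on the bench, 70 mm tall: pale round body 39 mm across at the foot and 43 mm at the top, cap 48 mm across filling the top 16 mm (from 54 to 70 mm above the foot), about 50 to 105 g. Origin: centre of its underside; z along its axis, up
- cup_purple: specimen cup with a purple screw cap, standing upright on the bench, 70 mm tall: pale round body 39 mm across at the foot and 43 mm at the top, cap 48 mm across filling the top 16 mm (from 54 to 70 mm above the foot), about 50 to 105 g. Origin: centre of its underside; z along its axis, up
- mailer_orange: closed orange plastic slide mailer (flat box for microscope slides) lying flat, 86 mm long along its own x, 34 mm wide along y, 20 mm high, paper label on top, about 30 to 65 g. Origin: centre of its underside; z up; its long axis is turned up to 0.6 rad either way from world x at the start
- mailer_white: closed white plastic slide mailer (flat box for microscope slides) lying flat, 86 mm long along its own x, 34 mm wide along y, 20 mm high, paper label on top, about 30 to 65 g. Origin: centre of its underside; z up; its long axis is turned up to 0.6 rad either way from world x at the start
- agar_plate: agar plate: round lidded dish, dark red agar filling with a pale rim, 60 mm across and 18 mm high, lying lid up, lid and dish stay together and can be taken by the rim across 60 mm, about 28 to 56 g. Origin: centre of its underside; z up
- tube_rack: pale microtube rack with small white tubes in it, 225 mm along its own x by 115 mm, up to 42 mm high, standing loose at the right end of the work (-y); a bystander. Origin: centre of its underside
- spray_bottle: white and blue disinfectant spray bottle, 75 mm across and 205 mm tall, standing loose at the left (+y) near the robot; a bystander. Origin: centre of its underside. (A fixed laboratory balance, 77 mm high, stands beyond it at the left.)

How it is judged:
By the outcome, as a careful person would: the job done as asked, in the order asked, and still so for the second after the job is handed in, with the robot touching nothing.
It also fails if it takes over 112 s, if anything falls off the work surface, if the arm or the gripper's body presses on something with over 40 N, if the wrist force passes 120 N, or if a joint passes its speed limit or range.

## Working session

There is one attempt and no reset: what is moved stays moved. The work goes in short steps, Python scripts to look and compute and a tool call to move; the robot and the scene stay as the last step left them, time stands still between calls to the robot, and variables do not carry over. Pictures are saved under pics/ and viewed, about 12 in all and at most 16, crops included, and the job is handed in when it is done.

Besides the shell and the picture viewer there is one more tool, called after "Call:" by a JSON object that holds its "method" and its "body", one argument or row to a line. step_arm: Moves the arm, as the interface text tells. Its arguments: {"type":"object","properties":{"delta_pos":{"type":"array"},"roll":{"type":"array"},"jaw":{"type":"number"},"force":{"type":"number"}},"required":["delta_pos","roll"]}

```bash
mkdir -p pics
python3 - <<'E'
from bench import ctrl
import cv2,numpy as np,pickle
print(ctrl.observe(), ctrl.hold_point_z)
for n in ("top","side"):
    s=ctrl.snapshot(n); pickle.dump(s,open(n+'.pkl','wb'))
    cv2.imwrite(f'pics/{n}0.png',s["img"][:,:,::-1])
    print(n,{k:np.round(s[k],4).tolist() for k in("fx","fy","cx","cy","k1","T")})
E
```

```text
{'time_s': 0.0, 'joint_positions': array([-1.52181676e+00,  2.59328766e-01,  1.53608357e+00, -1.74066712e-05,
        1.34796167e+00, -2.02792772e-01]), 'dq': array([ 7.72733775e-05,  1.65934533e-03,  9.32243570e-05,  2.70372419e-04,
       -6.29690811e-04, -9.55063866e-04]), 'tau': array([-2.61399910e-03, -4.37310970e+01, -2.84003538e+01,  7.15197972e-02,
        4.15167154e-02, -1.21979392e-04]), 'tcp_pos': array([ 137.01001129, -532.10658914,  217.82515623]), 'tool_rot': array([ 9.92086159e-01,  1.25555803e-01,  5.99699511e-05, -8.88694432e-04]), 'wrist_force': array([ 0.17934383,  0.46223577, -0.21272664]), 'torque': array([ 0.02688547, -0.00487135, -0.01576769]), 'gripper_width': 0.9965432140507141} 18.8
top {'fx': 442.9294, 'fy': 442.9294, 'cx': 315.2175, 'cy': 199.8958, 'k1': 0.0286, 'T': [[0.0232, -0.9981, 0.0563, 389.7095], [-0.9997, -0.0228, 0.0084, -17.2091], [-0.0071, -0.0565, -0.9984, 1602.3083], [0.0, 0.0, 0.0, 1.0]]}
side {'fx': 482.313, 'fy': 482.313, 'cx': 313.665, 'cy': 200.6492, 'k1': 0.051, 'T': [[0.9685, -0.1924, 0.158, 223.261], [-0.2489, -0.7389, 0.6261, -1037.4766], [-0.0037, -0.6457, -0.7636, 1286.4135], [0.0, 0.0, 0.0, 1.0]]}
```

View pics/top0.png

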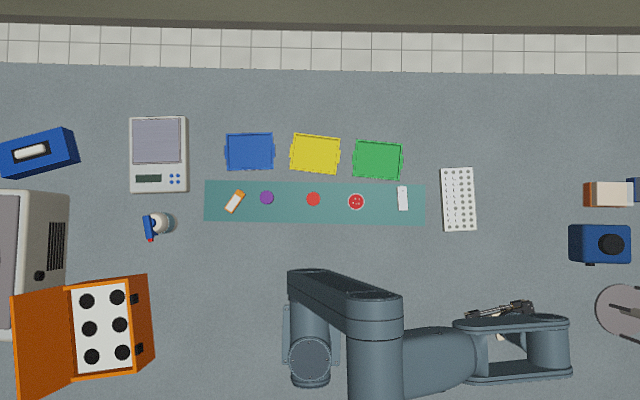

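View pics/side0.png

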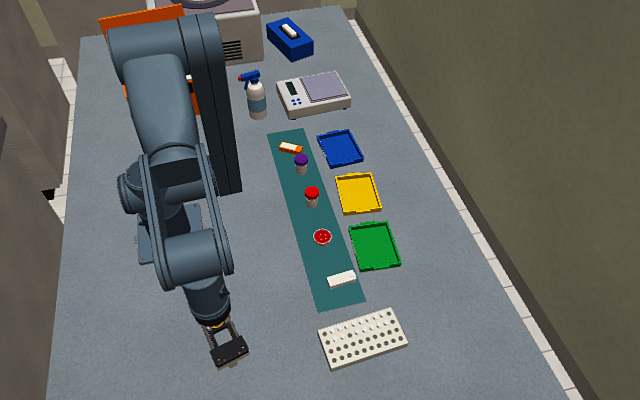

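```bash
cat > h.py <<'E'
import cv2,numpy as np
def rays(s,uv):
    K=np.array([[s["fx"],0,s["cx"]],[0,s["fy"],s["cy"]],[0,0,1]],float)
    n=cv2.undistortPoints(np.asarray(uv,np.float64).reshape(-1,1,2),K,np.array([s["k1"],0,0,0.]))[:,0]
    return np.c_[n,np.ones(len(n))]@s["T"][:3,:3].T, s["T"][:3,3]
def plane(s,uv,z):
    d,o=rays(s,uv); return (o+d*((z-o[2])/d[:,2])[:,None])[:,:2]
def cloud(s):
    v,u=np.mgrid[:400,:640]; d,o=rays(s,np.c_[u.ravel(),v.ravel()])
    P=(o+d*s["z_map"].reshape(-1,1)).reshape(400,640,3); P[s["z_map"]==0]=np.nan; return P
def rect(s,cnt,z):
    p=plane(s,cnt.reshape(-1,2),z).astype(np.float32); (c,(w,h),a)=cv2.minAreaRect(p)
    if w<h: w,h,a=h,w,a+90
    a=(a+90)%180-90
    return np.round([*c,w,h,np.radians(a)],3).tolist()
HUES={'yellow':(22,35),'green':(50,75),'blue':(105,122),'red':(0,4),'purple':(128,150),'orange':(8,18)}
def blobs(s,lo,hi,smin=90,vmin=60,amin=30):
    h=cv2.cvtColor(s["img"],cv2.COLOR_RGB2HSV)
    m=cv2.inRange(h,(lo,smin,vmin),(hi,255,255))
    return [c for c in cv2.findContours(m,cv2.RETR_EXTERNAL,cv2.CHAIN_APPROX_NONE)[0] if cv2.contourArea(c)>amin]
E
cat > m.py <<'E'
from h import *
import pickle
for n in("top","side"):
    s=pickle.load(open(n+'.pkl','rb')); P=cloud(s); print(n,'bench z',np.nanmedian(P[(abs(P[...,0]-430)<30)&(abs(P[...,1])<250)][:,2]))
    for k in('yellow','green','blue'):
        for c in blobs(s,*HUES[k],amin=600):
            r=rect(s,c,22)
            if r[0]>450 and abs(r[1])<330: print(' tray',k,r)
    hsv=cv2.cvtColor(s["img"],cv2.COLOR_RGB2HSV)
    m=((P[...,2]>9)&(P[...,0]>340)&(P[...,0]<475)&(abs(P[...,1])<310)).astype(np.uint8)
    cs=cv2.findContours(m,cv2.RETR_EXTERNAL,cv2.CHAIN_APPROX_NONE)[0]
    for c in cs:
        if cv2.contourArea(c)<25: continue
        mm=np.zeros_like(m); cv2.drawContours(mm,[c],-1,1,-1); q=P[(mm*m)>0]; zt=np.percentile(q[:,2],90)
        q=q[q[:,2]>zt-5]; (x,y),(w,h),a=cv2.minAreaRect(q[:,:2].astype(np.float32))
        print(' item z%.0f'%zt,'pix',c.reshape(-1,2).mean(0).round(),'cloud',np.round([x,y,w,h,a],1),'rect@top',rect(s,c,zt))
    for k in('red','purple'):
        for c in blobs(s,*HUES[k]):
            for z in (18,70):
                r=rect(s,c,z)
                if 340<r[0]<480: print(' ',k,z,r)
E
python3 m.py
```

```text
top bench z 0.3207359950654336
 tray yellow [647.004, 2.719, 182.035, 135.517, 1.467]
 tray green [628.93, -223.067, 181.231, 133.674, 1.491]
 tray blue [649.848, 237.988, 180.607, 135.277, -1.516]
 item z22 pix [355. 205.] cloud [ 462.2 -150.    25.2   50.3    1.2] rect@top [462.065, -148.117, 53.485, 24.995, -1.548]
 item z74 pix [313. 202.] cloud [466.9   1.4  10.5  38.1   1.3] rect@top [464.965, 3.032, 41.468, 13.835, -1.548]
 item z25 pix [233. 205.] cloud [457.9 293.   33.6  53.3  59.5] rect@top [450.313, 283.472, 46.283, 42.824, -1.548]
 item z74 pix [267. 201.] cloud [466.5 167.4  10.7  31.9   1.4] rect@top [466.977, 162.678, 41.654, 12.927, 1.51]
  red 18 [476.608, -148.18, 46.659, 46.494, 0.019]
  red 70 [473.756, -143.882, 45.128, 44.968, 0.019]
side bench z -0.36833658398722946
 tray yellow [643.038, -0.824, 190.743, 133.819, 1.459]
 tray green [625.898, -224.258, 186.694, 133.975, 1.489]
 tray blue [647.383, 231.978, 194.857, 134.699, -1.513]
 item z20 pix [318. 237.] cloud [ 4.597e+02 -1.475e+02  3.000e+01  6.150e+01  4.000e-01] rect@top [459.127, -151.051, 62.469, 30.148, 1.536]
 item z71 pix [308. 197.] cloud [465.    2.9  21.1  47.1   6.4] rect@top [461.611, -20.608, 88.718, 23.1, 1.481]
 item z69 pix [298. 164.] cloud [465.3 168.5  19.4  40.1   1.5] rect@top [462.069, 141.853, 95.197, 21.593, 1.416]
 item z22 pix [287. 147.] cloud [453.3 291.   35.2  60.1  58.8] rect@top [451.053, 280.317, 58.122, 49.123, -0.254]
  red 18 [472.412, -151.993, 60.186, 53.098, 1.034]
  red 70 [462.198, -188.294, 57.719, 50.921, 1.034]
  red 70 [475.295, -2.863, 57.882, 47.061, 1.316]
```

```bash
sed -i 's/P\[...,0\]<475/P[...,0]<556/; s/<r\[0\]<480/<r[0]<556/; s/"purple":(128,150)/&/' m.py; sed -i "s/'red':(0,4)/'red':(0,6)/;s/'purple':(128,150)/'purple':(125,160)/" h.py; python3 m.py
python3 - <<'E'
import pickle,cv2
s=pickle.load(open('top.pkl','rb'))['img'][120:235,190:490,::-1]
cv2.imwrite('pics/crop0.png',cv2.resize(s,None,fx=2.6,fy=2.6,interpolation=cv2.INTER_CUBIC))
E
```

```text
top bench z 0.3207359950654336
 tray yellow [647.004, 2.719, 182.035, 135.517, 1.467]
 tray green [628.93, -223.067, 181.231, 133.674, 1.491]
 tray blue [649.848, 237.988, 180.607, 135.277, -1.516]
 item z21 pix [356. 201.] cloud [ 478.9 -150.    58.    55.2   15.7] rect@top [478.213, -147.842, 58.227, 57.981, -0.767]
 item z74 pix [313. 198.] cloud [482.6   1.8  41.8  45.1   1.4] rect@top [481.475, 2.558, 46.53, 44.048, 0.808]
 item z74 pix [267. 197.] cloud [482.1 164.7  41.7  45.4   1.3] rect@top [483.782, 164.339, 45.151, 44.978, 0.029]
 item z25 pix [236. 200.] cloud [471.1 284.2  34.2  83.6  56.5] rect@top [471.722, 282.052, 90.174, 35.47, -0.59]
 item z24 pix [399. 197.] cloud [ 494.4 -304.2   82.3   14.8    3.5] rect@top [495.923, -302.11, 85.773, 14.221, 0.013]
  red 18 [476.608, -148.18, 46.659, 46.494, 0.019]
  red 70 [473.756, -143.882, 45.128, 44.968, 0.019]
  red 18 [483.844, 5.943, 46.669, 46.591, 0.023]
  red 70 [480.754, 5.183, 45.137, 45.062, 0.023]
  purple 18 [485.468, 170.993, 46.671, 43.111, -1.548]
  purple 70 [482.325, 164.816, 45.139, 41.696, -1.548]
side ben
[... 279 characters left out ...]
3, -304.548, 88.117, 14.514, 0.037]
 item z19 pix [322. 237.] cloud [ 474.1 -148.7   57.2   61.1   35.6] rect@top [473.866, -152.05, 59.791, 58.319, 1.317]
 item z71 pix [311. 196.] cloud [477.    6.   46.3  48.3  11.2] rect@top [470.813, -20.086, 92.149, 47.021, 1.316]
 item z69 pix [296. 155.] cloud [478.5 164.5  43.4  45.9  63.4] rect@top [469.108, 181.56, 172.339, 75.268, -1.308]
  red 18 [472.412, -151.993, 60.186, 53.098, 1.034]
  red 70 [462.198, -188.294, 57.719, 50.921, 1.034]
  red 18 [486.069, 41.365, 60.356, 49.073, 1.316]
  red 70 [475.295, -2.863, 57.882, 47.061, 1.316]
  purple 18 [489.419, 213.865, 48.599, 47.282, -0.255]
  purple 70 [478.508, 162.565, 46.607, 45.344, -0.255]
```

View pics/crop0.png

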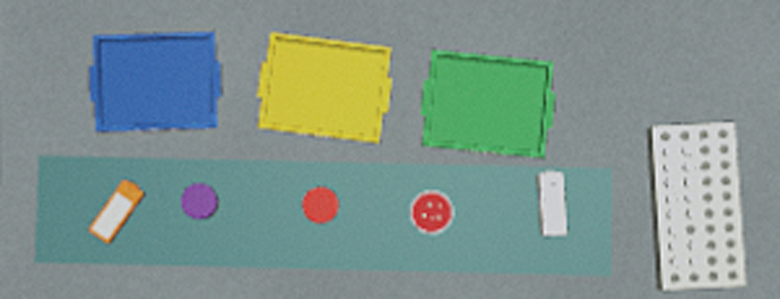

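The top crop shows, left to right at x≈0.48 m: orange mailer (117,212), purple cup (200,201), red cup (321,205), plate (432,212) and white mailer (553,204). The trays, left to right, are blue (157,82), yellow (326,88) and green (488,104). I'll start with the red cup.

Call:
{"method": "step_arm", "body": {
  "delta_pos": [
    [0, 0, 0],
    [0, 0, 0],
    [0, 0, 0],
    [1.5, -2.2, 0],
    [2, -3.1, 0],
    [2, -3.1, 0],
    [2, -3.1, 0],
    [2, -3.1, 0],
    [2, -3.1, 0],
    [2, -3.1, 0]
  ],
  "roll": [0.084, 0.084, 0.084, 0, 0, 0, 0, 0, 0, 0],
  "jaw": 9.3,
  "force": 20
}}

```text
time_s: 0.93
tcp_pos: [272.5, -322.9, 218.4]
tool_rot: [1.0, -0.0, -0.0, -0.0]
wrist_force: [0.4, 0.0, -0.9]
gripper_width: 1.0
```

```bash
sed -i 's/abs(P\[...,1\])<310/(P[...,1]<330)\&(P[...,1]>-345)/' m.py; python3 m.py | grep -E 'item|top|side'
```

```text
top bench z 0.3207359950654336
 item z21 pix [356. 201.] cloud [ 478.9 -150.    58.    55.2   15.7] rect@top [478.213, -147.842, 58.227, 57.981, -0.767]
 item z74 pix [313. 198.] cloud [482.6   1.8  41.8  45.1   1.4] rect@top [481.475, 2.558, 46.53, 44.048, 0.808]
 item z74 pix [267. 197.] cloud [482.1 164.7  41.7  45.4   1.3] rect@top [483.782, 164.339, 45.151, 44.978, 0.029]
 item z25 pix [235. 200.] cloud [471.  284.3  34.2  83.8  56.5] rect@top [471.724, 282.061, 90.177, 35.471, -0.59]
 item z24 pix [402. 197.] cloud [ 494.4 -313.8   83.9   32.9    4.9] rect@top [496.122, -312.659, 85.633, 35.442, 0.023]
side bench z -0.36833658398722946
 item z22 pix [341. 278.] cloud [ 489.7 -314.9   84.5   37.5    5.7] rect@top [489.302, -317.905, 88.423, 38.904, 0.065]
 item z19 pix [322. 237.] cloud [ 474.1 -148.7   57.2   61.1   35.6] rect@top [473.866, -152.05, 59.791, 58.319, 1.317]
 item z71 pix [311. 196.] cloud [477.    6.   46.3  48.3  11.2] rect@top [470.813, -20.086, 92.149, 47.021, 1.316]
 item z69 pix [295. 155.] cloud [478.5 164.5  43.4  45.9  63.4] rect@top [468.508, 183.966, 177.13, 75.274, -1.308]
```

Call:
{"method": "step_arm", "body": {
  "delta_pos": [
    [2.1, -3.3, 0.8],
    [2.1, -3.3, 0.8],
    [2.1, -3.3, 0.8],
    [2.1, -3.3, 0.8],
    [2.1, -3.3, 0.8],
    [2.1, -3.3, 0.8],
    [2.1, -3.3, 0.8],
    [2.1, -3.2, 0.8],
    [2.0, -3.2, 0.8],
    [1.9, -3.2, 0.8]
  ],
  "roll": [0, 0, 0, 0, 0, 0, 0, 0, 0, 0]
}}

```text
time_s: 1.77
tcp_pos: [479.7, 4.3, 138.1]
tool_rot: [1.0, 0.0, -0.0, 0.0]
wrist_force: [0.4, -0.5, 0.7]
gripper_width: 0.999
```

```bash
cat > snap.py <<'E'
import sys,cv2,pickle
from bench import ctrl
import numpy as np
tag,out=sys.argv[1],[]
for a in sys.argv[2:]:   # name:x0,y0,x1,y1,scale
    n,b=a.split(':'); x0,y0,x1,y1,f=map(int,b.split(','))
    s=ctrl.snapshot(n); pickle.dump(s,open(n+'.pkl','wb'))
    out.append(cv2.resize(s["img"][y0:y1,x0:x1,::-1],None,fx=f,fy=f,interpolation=cv2.INTER_CUBIC))
w=max(i.shape[1] for i in out)
cv2.imwrite(f'pics/{tag}.png',np.vstack([cv2.copyMakeBorder(i,0,4,0,w-i.shape[1],cv2.BORDER_CONSTANT) for i in out]))
o=ctrl.observe(); print(o['time_s'],o['tcp_pos'].round(1),o['tool_rot'].round(3),o['wrist_force'].round(1),round(o['gripper_width']*9.3,2))
E
python3 snap.py a1 side:230,100,400,240,4
```

```text
1.8167 [481.5   9.4 136.8] [ 1.     0.001  0.    -0.002] [ 1.4  2.  -0.4] 9.33
```

View pics/a1.png

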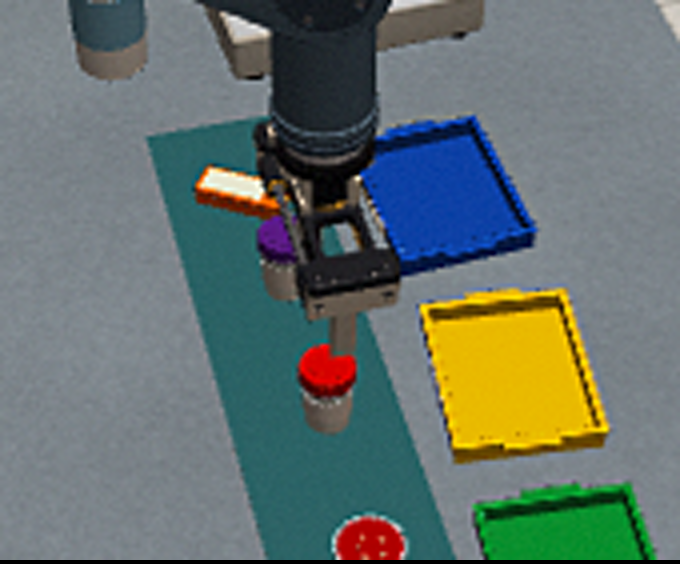

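The picture shows the open gripper above the red cup (its near finger at (342,330), the cap at (327,370)), lined up as planned. Next I'll lower onto the cap and grip.

Call:
{"method": "step_arm", "body": {
  "delta_pos": [
    [0, -0.2, 0.8],
    [0, 0, 1.4],
    [0, 0, 1.5],
    [0, 0, 1.5],
    [0, 0, 1.5],
    [0, 0, 1.4],
    [0, 0, 1.0],
    [0, 0, 0.5],
    [0, 0, 0],
    [0, 0, 0]
  ],
  "roll": [0, 0, 0, 0, 0, 0, 0, 0, 0, 0]
}}

```text
time_s: 2.65
tcp_pos: [479.1, 3.8, 42.8]
tool_rot: [1.0, -0.0, -0.0, 0.0]
wrist_force: [0.6, 0.6, 0.0]
gripper_width: 1.001
```

Call:
{"method": "step_arm", "body": {
  "delta_pos": [
    [0, 0, 0],
    [0, 0, 0],
    [0, 0, 0],
    [0, 0, 0],
    [0, 0, 0],
    [0, 0, 0],
    [0, 0, 0],
    [0, 0, 0],
    [0, 0, 0],
    [0, 0, 0]
  ],
  "roll": [0, 0, 0, 0, 0, 0, 0, 0, 0, 0],
  "jaw": 4.0,
  "force": 15
}}

```text
time_s: 3.48
tcp_pos: [479.2, 4.3, 42.7]
tool_rot: [1.0, -0.0, 0.0, -0.0]
wrist_force: [0.8, -0.0, 0.8]
gripper_width: 0.511
```

```bash
python3 snap.py a2 side:260,140,370,240,5
```

```text
3.5333 [479.2   4.3  42.7] [ 1. -0.  0. -0.] [-0.2  1.1  1.2] 4.73
```

View pics/a2.png

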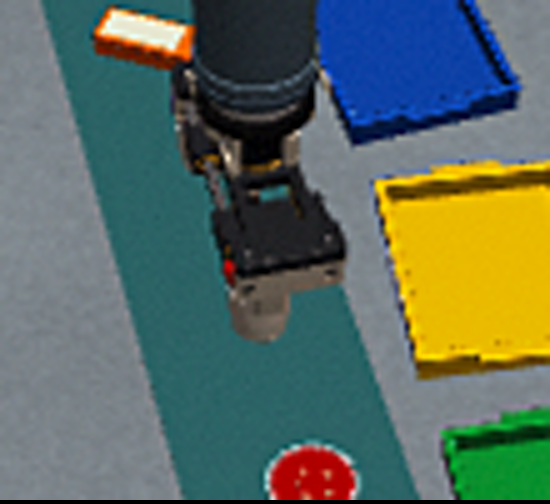

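Opening is 4.7 cm, so the cap is held. Lift and carry.

Call:
{"method": "step_arm", "body": {
  "delta_pos": [
    [0, 0, -0.5],
    [0, 0, -1.0],
    [0, 0, -1.5],
    [0, 0, -1.5],
    [0.3, 0.7, -1.0],
    [0.7, 1.5, -0.5],
    [1.0, 2.1, 0],
    [1.0, 2.2, 0],
    [1.0, 2.2, 0],
    [1.0, 2.2, 0]
  ],
  "roll": [0, 0, 0, 0, 0, 0, 0, 0, 0, 0],
  "force": 20
}}

```text
time_s: 4.37
tcp_pos: [529.7, -105.8, 103.7]
tool_rot: [1.0, 0.0, 0.0, 0.0]
wrist_force: [1.2, -0.4, -1.5]
gripper_width: 0.511
```

Call:
{"method": "step_arm", "body": {
  "delta_pos": [
    [1.0, 2.2, 0],
    [1.0, 2.2, 0],
    [1.0, 2.2, 0],
    [1.0, 2.2, 0],
    [1.0, 2.2, 0],
    [1.0, 1.9, 0],
    [0.8, 1.5, 0],
    [0.5, 1.0, 0],
    [0.2, 0.5, 0],
    [0, 0, 0]
  ],
  "roll": [0, 0, 0, 0, 0, 0, 0, 0, 0, 0]
}}

```text
time_s: 5.2
tcp_pos: [604.2, -264.5, 102.8]
tool_rot: [1.0, -0.0, 0.0, 0.0]
wrist_force: [-0.0, 0.2, -0.9]
gripper_width: 0.51
```

Call:
{"method": "step_arm", "body": {
  "delta_pos": [
    [0, 0, 0],
    [0, 0, 0],
    [0, 0, 0.5],
    [0, 0, 0.8],
    [0, 0, 1.0],
    [0, 0, 0.8],
    [0, 0, 0.5],
    [0, 0, 0],
    [0, 0, 0],
    [0, 0, 0]
  ],
  "roll": [0, 0, 0, 0, 0, 0, 0, 0, 0, 0]
}}

```text
time_s: 6.03
tcp_pos: [604.3, -263.9, 66.8]
tool_rot: [1.0, -0.0, 0.0, 0.0]
wrist_force: [0.7, -0.4, -1.1]
gripper_width: 0.511
```

```bash
python3 snap.py a3 side:300,170,450,290,5
```

```text
6.0833 [ 604.4 -264.    67.1] [ 1. -0.  0.  0.] [ 0.2  0.4 -0.9] 4.77
```

View pics/a3.png

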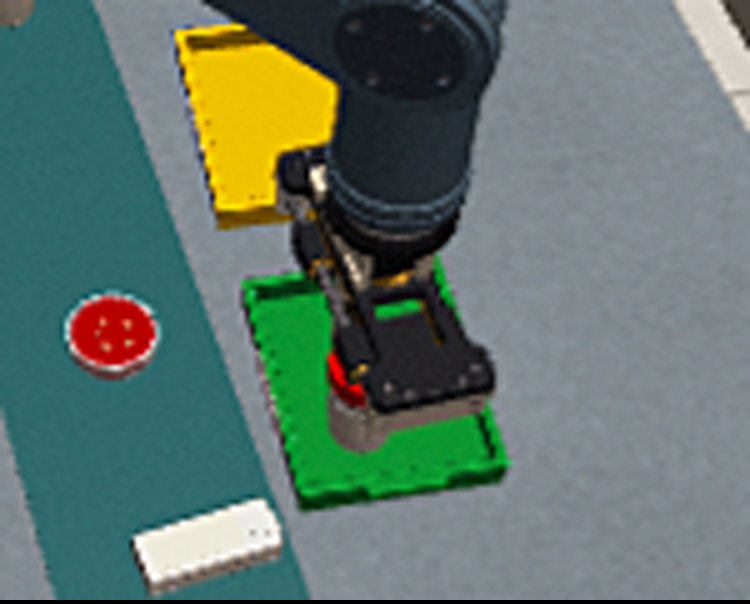

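The picture shows the cup held upright inside the green tray near its lower left (355,410), with clear space to the walls. I'll set it down gently.

Call:
{"method": "step_arm", "body": {
  "delta_pos": [
    [0, 0, 0.4],
    [0, 0, 0.5],
    [0, 0, 0.4],
    [0, 0, 0.2],
    [0, 0, 0.2],
    [0, 0, 0.1],
    [0, 0, 0.1],
    [0, 0, 0.1],
    [0, 0, 0],
    [0, 0, 0]
  ],
  "roll": [0, 0, 0, 0, 0, 0, 0, 0, 0, 0]
}}

```text
time_s: 6.92
tcp_pos: [604.2, -263.8, 46.8]
tool_rot: [1.0, -0.0, 0.0, 0.0]
wrist_force: [1.3, -1.0, -1.9]
gripper_width: 0.509
```

Call:
{"method": "step_arm", "body": {
  "delta_pos": [
    [0, 0, 0.05],
    [0, 0, 0.05],
    [0, 0, 0.05],
    [0, 0, 0],
    [0, 0, 0],
    [0, 0, 0],
    [0, 0, 0],
    [0, 0, 0],
    [0, 0, 0],
    [0, 0, 0]
  ],
  "roll": [0, 0, 0, 0, 0, 0, 0, 0, 0, 0]
}}

```text
time_s: 7.75
tcp_pos: [604.6, -263.9, 46.7]
tool_rot: [1.0, -0.0, 0.001, 0.0]
wrist_force: [-2.0, 2.2, 6.7]
gripper_width: 0.513
```

Contact felt (6.7 N). Release, rise and go for the purple cup.

Call:
{"method": "step_arm", "body": {
  "delta_pos": [
    [0, 0, 0],
    [0, 0, 0],
    [0, 0, 0],
    [0, 0, 0],
    [0, 0, 0],
    [0, 0, 0],
    [0, 0, -0.5],
    [0, 0, -1.0],
    [0, 0, -1.5],
    [0, 0, -1.5]
  ],
  "roll": [0, 0, 0, 0, 0, 0, 0, 0, 0, 0],
  "jaw": 7.0
}}

```text
time_s: 8.58
tcp_pos: [604.0, -263.7, 91.2]
tool_rot: [1.0, -0.0, -0.0, -0.0]
wrist_force: [-0.1, -0.8, -0.7]
gripper_width: 0.754
```

Call:
{"method": "step_arm", "body": {
  "delta_pos": [
    [0, 0, -1.5],
    [0, -1.0, -1.5],
    [-0.5, -2.5, -1.0],
    [-1.0, -3.8, 0],
    [-1.0, -3.8, 0],
    [-1.0, -3.8, 0],
    [-1.0, -3.8, 0],
    [-1.0, -3.8, 0],
    [-1.0, -3.8, 0],
    [-1.0, -3.8, 0]
  ],
  "roll": [0, 0, 0, 0, 0, 0, 0, 0, 0, 0]
}}

```text
time_s: 9.42
tcp_pos: [528.8, 38.8, 131.4]
tool_rot: [1.0, -0.0, 0.001, 0.0]
wrist_force: [0.7, 0.6, 0.3]
gripper_width: 0.756
```

Call:
{"method": "step_arm", "body": {
  "delta_pos": [
    [-1.0, -3.0, 0],
    [-1.0, -2.5, 0],
    [-1.0, -2.0, 0],
    [-1.0, -1.8, 0],
    [-0.6, -1.0, 0],
    [-0.3, -0.5, 0],
    [0, -0.3, 0],
    [0, -0.1, 0],
    [0, 0, 0],
    [0, 0, 0]
  ],
  "roll": [0, 0, 0, 0, 0, 0, 0, 0, 0, 0],
  "jaw": 9.3
}}

```text
time_s: 10.25
tcp_pos: [480.8, 148.5, 130.2]
tool_rot: [1.0, -0.001, 0.0, 0.0]
wrist_force: [0.5, -0.6, -0.0]
gripper_width: 0.999
```

```bash
python3 snap.py a4 side:240,110,400,200,4 side:330,200,430,280,4
```

```text
10.35 [480.6 148.6 130. ] [ 1.    -0.001 -0.     0.   ] [ 0.3 -0.5 -0.4] 9.3
```

View pics/a4.png

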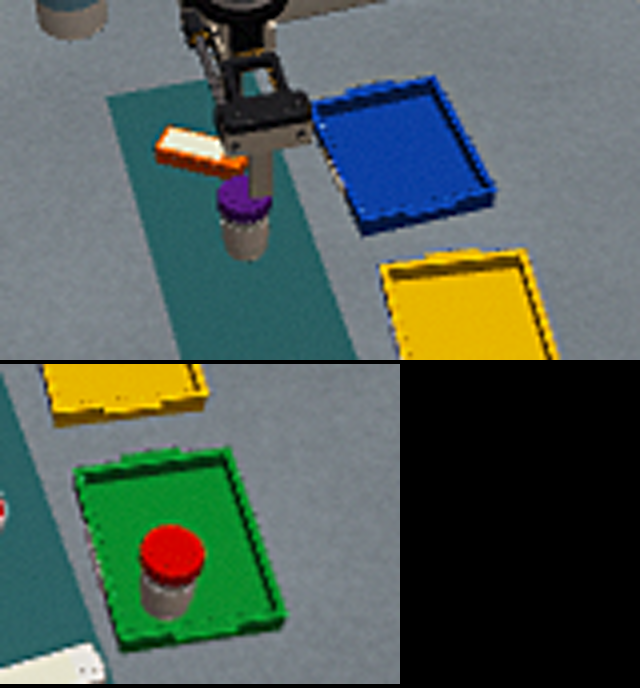

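The red cup stands upright in the green tray (lower crop, (172,555)). The gripper is just short of the purple cup (245,200).

Call:
{"method": "step_arm", "body": {
  "delta_pos": [
    [0, -0.6, 0],
    [0, -0.8, 0.3],
    [0, -0.2, 1.0],
    [0, 0, 1.5],
    [0, 0, 1.6],
    [0, 0, 1.6],
    [0, 0, 1.5],
    [0, 0, 0.9],
    [0, 0, 0.3],
    [0, 0, 0]
  ],
  "roll": [0, 0, 0, 0, 0, 0, 0, 0, 0, 0]
}}

```text
time_s: 11.18
tcp_pos: [479.4, 165.4, 42.1]
tool_rot: [1.0, 0.0, -0.001, 0.0]
wrist_force: [0.8, 0.6, -0.4]
gripper_width: 1.002
```

Call:
{"method": "step_arm", "body": {
  "delta_pos": [
    [0, 0, 0],
    [0, 0, 0],
    [0, 0, 0],
    [0, 0, 0],
    [0, 0, 0],
    [0, 0, 0],
    [0, 0, 0],
    [0, 0, 0],
    [0, 0, 0],
    [0, 0, 0]
  ],
  "roll": [0, 0, 0, 0, 0, 0, 0, 0, 0, 0],
  "jaw": 4.0,
  "force": 15
}}

```text
time_s: 12.02
tcp_pos: [480.3, 165.3, 43.3]
tool_rot: [1.0, -0.0, 0.0, 0.0]
wrist_force: [-0.1, 0.5, 1.0]
gripper_width: 0.515
```

Run:
```python
from h import *; import pickle
s=pickle.load(open('side.pkl','rb')); P=cloud(s)
m=(P[...,2]>60)&(P[...,0]>560)&(P[...,0]<680)&(P[...,1]<-180)&(P[...,2]<80)
q=P[m]; print(np.percentile(q[:,2],90),cv2.minAreaRect(q[q[:,2]>66][:,:2].astype(np.float32)))
```

```text
75.44553920102871 ((602.8201293945312, -263.4974060058594), (49.065277099609375, 46.34306335449219), 71.15077209472656)
```

Call:
{"method": "step_arm", "body": {
  "delta_pos": [
    [0, 0, -0.5],
    [0, 0, -1.0],
    [0, 0, -1.5],
    [0, 0, -1.5],
    [0.4, 0.8, -1.0],
    [0.8, 1.7, -0.5],
    [1.3, 2.7, 0],
    [1.3, 2.7, 0],
    [1.3, 2.7, 0],
    [1.3, 2.7, 0]
  ],
  "roll": [0, 0, 0, 0, 0, 0, 0, 0, 0, 0],
  "force": 20
}}

```text
time_s: 12.85
tcp_pos: [544.9, 30.4, 104.0]
tool_rot: [1.0, 0.0, 0.0, 0.0]
wrist_force: [-0.0, 0.1, -0.7]
gripper_width: 0.513
```

Call:
{"method": "step_arm", "body": {
  "delta_pos": [
    [1.3, 2.7, 0],
    [1.3, 2.7, 0],
    [1.3, 2.7, 0],
    [1.3, 2.7, 0],
    [1.3, 2.7, 0],
    [1.3, 2.7, 0],
    [1.2, 2.5, 0],
    [0.9, 1.8, 0],
    [0.6, 1.2, 0],
    [0.3, 0.5, 0]
  ],
  "roll": [0, 0, 0, 0, 0, 0, 0, 0, 0, 0]
}}

```text
time_s: 13.68
tcp_pos: [652.6, -192.9, 103.4]
tool_rot: [1.0, -0.001, 0.0, 0.0]
wrist_force: [0.1, -0.3, -0.0]
gripper_width: 0.513
```

Call:
{"method": "step_arm", "body": {
  "delta_pos": [
    [0, 0, 0],
    [0, 0, 0],
    [0, 0, 0.6],
    [0, 0, 0.9],
    [0, 0, 1.0],
    [0, 0, 0.9],
    [0, 0, 0.6],
    [0, 0, 0.3],
    [0, 0, 0.1],
    [0, 0, 0]
  ],
  "roll": [0, 0, 0, 0, 0, 0, 0, 0, 0, 0]
}}

```text
time_s: 14.52
tcp_pos: [652.0, -189.6, 58.7]
tool_rot: [1.0, -0.0, -0.0, -0.0]
wrist_force: [-0.4, -0.0, -0.5]
gripper_width: 0.511
```

Call:
{"method": "step_arm", "body": {
  "delta_pos": [
    [0, 0, 0.3],
    [0, 0, 0.3],
    [0, 0, 0.2],
    [0, 0, 0.1],
    [0, 0, 0.1],
    [0, 0, 0.1],
    [0, 0, 0.1],
    [0, 0, 0.05],
    [0, 0, 0],
    [0, 0, 0]
  ],
  "roll": [0, 0, 0, 0, 0, 0, 0, 0, 0, 0]
}}

```text
time_s: 15.35
tcp_pos: [652.4, -189.8, 47.3]
tool_rot: [1.0, -0.0, 0.0, 0.0]
wrist_force: [-0.8, 1.5, 4.7]
gripper_width: 0.508
```

Call:
{"method": "step_arm", "body": {
  "delta_pos": [
    [0, 0, 0],
    [0, 0, 0],
    [0, 0, 0],
    [0, 0, 0],
    [0, 0, 0],
    [0, 0, 0],
    [0, 0, -0.5],
    [0, 0, -1.2],
    [0, 0, -1.8],
    [0, 0, -1.8]
  ],
  "roll": [0, 0, 0, 0, 0, 0, 0, 0, 0, 0],
  "jaw": 7.0
}}

```text
time_s: 16.18
tcp_pos: [652.0, -189.7, 100.8]
tool_rot: [1.0, -0.0, -0.0, -0.0]
wrist_force: [-0.1, -0.5, 0.1]
gripper_width: 0.75
```

Call:
{"method": "step_arm", "body": {
  "delta_pos": [
    [0, 0, -1.8],
    [-0.8, 0.6, -1.2],
    [-2.0, 1.6, 0],
    [-2.8, 2.1, 0],
    [-2.8, 2.2, 0],
    [-2.8, 2.2, 0],
    [-2.2, 1.7, 0],
    [-1.6, 1.2, 0],
    [-0.8, 0.6, 0],
    [-0.3, 0.3, 0]
  ],
  "roll": [0, 0, 0, 0, 0, 0, 0, 0, 0, 0]
}}

```text
time_s: 17.02
tcp_pos: [489.7, -316.0, 130.4]
tool_rot: [1.0, -0.001, 0.0, 0.0]
wrist_force: [0.6, 0.5, -0.3]
gripper_width: 0.753
```

Call:
{"method": "step_arm", "body": {
  "delta_pos": [
    [0, 0, 0],
    [0, 0, 0],
    [0, 0, 0.6],
    [0, 0, 1.2],
    [0, 0, 1.6],
    [0, 0, 1.6],
    [0, 0, 1.2],
    [0, 0, 0.6],
    [0, 0, 0],
    [0, 0, 0]
  ],
  "roll": [-0.045, -0.04, 0, 0, 0, 0, 0, 0, 0, 0]
}}

```text
time_s: 17.85
tcp_pos: [491.5, -314.4, 61.6]
tool_rot: [0.999, 0.042, -0.0, -0.0]
wrist_force: [0.2, -0.1, 0.6]
gripper_width: 0.754
```

```bash
python3 snap.py a5 side:290,180,440,310,5
```

```text
17.9 [ 491.8 -314.8   62.1] [0.999 0.042 0.    0.   ] [0.6 0.6 0. ] 6.99
```

View pics/a5.png

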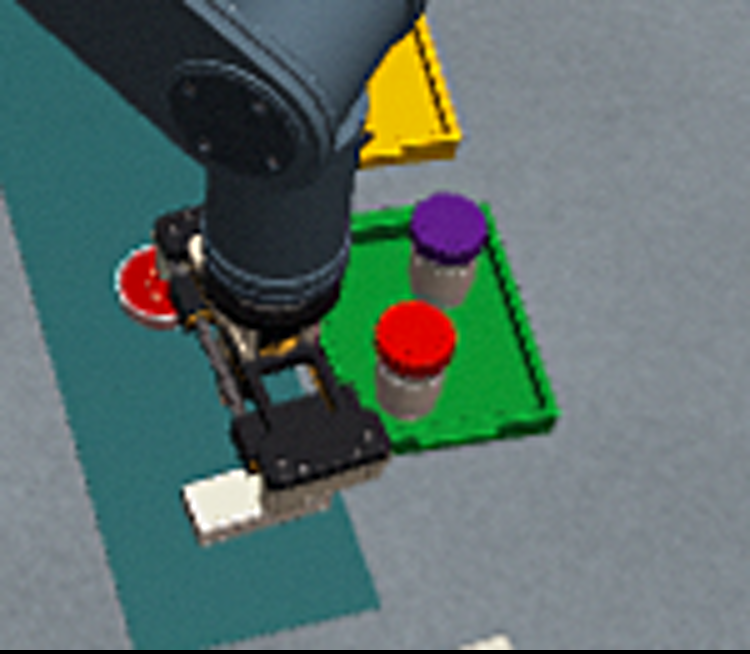

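Both cups stand in the green tray (caps at (450,230) and (415,338)). The gripper is above the white mailer (220,505) and lined up with it. Descend and grip.

Call:
{"method": "step_arm", "body": {
  "delta_pos": [
    [0, 0, 0.4],
    [0, 0, 0.8],
    [0, 0, 1.0],
    [0, 0, 1.0],
    [0, 0, 0.9],
    [0, 0, 0.7],
    [0, 0, 0.5],
    [0, 0, 0.3],
    [0, 0, 0.2],
    [0, 0, 0]
  ],
  "roll": [0, 0, 0, 0, 0, 0, 0, 0, 0, 0]
}}

```text
time_s: 18.73
tcp_pos: [491.0, -314.6, 3.3]
tool_rot: [0.999, 0.042, -0.0, -0.0]
wrist_force: [0.6, 0.5, 0.3]
gripper_width: 0.755
```

Call:
{"method": "step_arm", "body": {
  "delta_pos": [
    [0, 0, 0],
    [0, 0, 0],
    [0, 0, 0],
    [0, 0, 0],
    [0, 0, 0],
    [0, 0, 0],
    [0, 0, 0],
    [0, 0, 0],
    [0, 0, 0],
    [0, 0, 0]
  ],
  "roll": [0, 0, 0, 0, 0, 0, 0, 0, 0, 0],
  "jaw": 2.8,
  "force": 12
}}

```text
time_s: 19.57
tcp_pos: [491.1, -314.8, 3.8]
tool_rot: [0.999, 0.042, 0.0, 0.0]
wrist_force: [-0.9, 0.1, 1.9]
gripper_width: 0.366
```

Call:
{"method": "step_arm", "body": {
  "delta_pos": [
    [0, 0, -0.5],
    [0, 0, -1.0],
    [0, 0, -1.8],
    [0, 0, -2.0],
    [0, 0, -2.0],
    [0, 0, -2.0],
    [0, 0, -1.4],
    [0.3, -0.8, 0],
    [0.7, -1.8, 0],
    [1.0, -2.6, 0]
  ],
  "roll": [0, 0, 0.05, 0.05, 0.05, 0.043, 0, 0, 0, 0],
  "force": 18
}}

```text
time_s: 20.4
tcp_pos: [516.3, -265.7, 110.7]
tool_rot: [0.998, -0.055, 0.0, 0.0]
wrist_force: [0.5, 0.1, -0.4]
gripper_width: 0.364
```

Call:
{"method": "step_arm", "body": {
  "delta_pos": [
    [1.1, -2.8, 0],
    [1.1, -2.8, 0],
    [1.1, -2.8, 0],
    [1.1, -2.8, 0],
    [1.1, -2.8, 0],
    [1.1, -2.8, 0],
    [1.1, -2.8, 0],
    [1.0, -2.5, 0],
    [0.7, -1.6, 0],
    [0.4, -1.1, 0]
  ],
  "roll": [0, 0, 0, 0, 0, 0, 0, 0, 0, 0]
}}

```text
time_s: 21.23
tcp_pos: [641.0, -26.2, 109.8]
tool_rot: [0.999, -0.053, -0.001, -0.0]
wrist_force: [0.1, 0.4, -1.0]
gripper_width: 0.362
```

Call:
{"method": "step_arm", "body": {
  "delta_pos": [
    [0, 0, 0],
    [0, 0, 0],
    [0, 0, 0.6],
    [0, 0, 1.2],
    [0, 0, 1.6],
    [0, 0, 1.6],
    [0, 0, 1.2],
    [0, 0, 0.6],
    [0, 0, 0],
    [0, 0, 0]
  ],
  "roll": [0, 0, 0, 0, 0, 0, 0, 0, 0, 0]
}}

```text
time_s: 22.07
tcp_pos: [640.6, -29.7, 42.3]
tool_rot: [0.999, -0.054, -0.0, -0.0]
wrist_force: [0.9, -0.9, 0.4]
gripper_width: 0.364
```

```bash
python3 snap.py a6 side:300,140,430,250,5
```

```text
22.1167 [641.2 -29.6  43.1] [ 0.999 -0.054  0.     0.   ] [ 0.4 -0.1 -0.5] 3.36
```

View pics/a6.png

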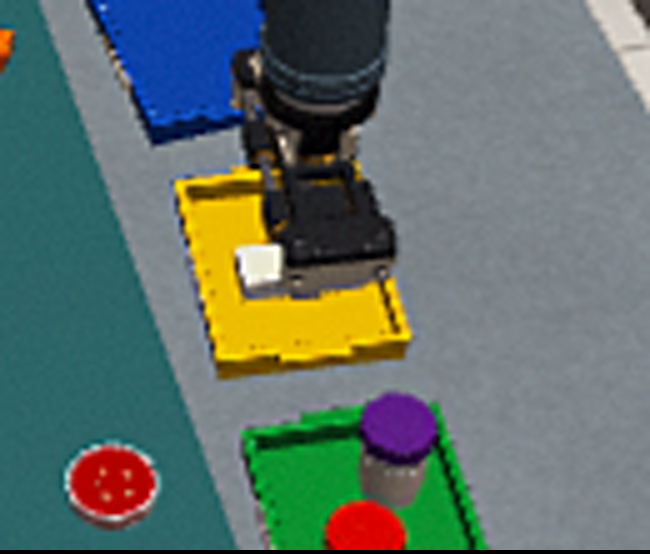

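The picture shows the white mailer held level over the yellow tray (265,270). I'll check the tray's inner edges from the depth map before lowering.

Run:
```python
from h import *; import pickle
s=pickle.load(open('side.pkl','rb')); P=cloud(s)
for k,c0,a in(('yellow',(644.5,2.5),-.108),('green',(627.5,-222),-.08),('blue',(648,236),.055)):
    h=cv2.cvtColor(s["img"],cv2.COLOR_RGB2HSV); m=cv2.inRange(h,(HUES[k][0],90,40),(HUES[k][1],255,255))>0
    q=P[m]; d=q[:,:2]-c0; R=np.array([[np.cos(a),-np.sin(a)],[np.sin(a),np.cos(a)]]); L=d@R
    ok=(abs(L)<110).all(1); L=L[ok]; z=q[ok,2]
    f=L[(z<8)]; r=L[z>17]
    print(k,'floor pct1-99',np.percentile(f,[1,99],axis=0).round(1).tolist(),'rim',np.percentile(r,[1,99],axis=0).round(1).tolist(), 'zmed floor',np.median(z[z<10]).round(1))
    # rim medians near each side, away from lugs
    for ax,lab in((0,'x'),(1,'y')):
        for sg in(-1,1):
            t=r[(sg*r[:,ax]>45)&(abs(r[:,1-ax])<(70 if ax==0 else 55))]
            print('  ',lab,sg,len(t),np.median(t[:,ax]).round(1) if len(t) else None)
```

```text
yellow floor pct1-99 [[-57.2, -81.2], [66.7, 81.6]] rim [[-67.5, -89.9], [65.6, 89.6]] zmed floor 2.3
   x -1 54 -64.7
   x 1 16 61.6
   y -1 77 -82.1
   y 1 25 84.7
green floor pct1-99 [[-57.2, -82.8], [69.9, 81.0]] rim [[-68.3, -90.5], [65.1, 88.6]] zmed floor 2.5
   x -1 79 -65.2
   x 1 72 61.3
   y -1 100 -82.5
   y 1 56 83.3
blue floor pct1-99 [[-57.5, -80.5], [59.7, 85.8]] rim [[-68.6, -86.8], [65.1, 93.8]] zmed floor 3.0
   x -1 42 -64.4
   x 1 13 61.0
   y -1 33 -82.3
   y 1 69 82.3
```

Tray centre confirmed within about 2 mm. Lowering.

Call:
{"method": "step_arm", "body": {
  "delta_pos": [
    [0, 0, 0.4],
    [0, 0, 0.7],
    [0, 0, 0.8],
    [0, 0, 0.6],
    [0, 0, 0.4],
    [0, 0, 0.2],
    [0, 0, 0.1],
    [0, 0, 0.1],
    [0, 0, 0.1],
    [0, 0, 0]
  ],
  "roll": [0, 0, 0, 0, 0, 0, 0, 0, 0, 0]
}}

```text
time_s: 22.95
tcp_pos: [640.9, -29.3, 8.7]
tool_rot: [0.999, -0.054, 0.0, 0.0]
wrist_force: [-0.5, 0.3, -1.0]
gripper_width: 0.365
```

Call:
{"method": "step_arm", "body": {
  "delta_pos": [
    [0, 0, 0.05],
    [0, 0, 0.05],
    [0, 0, 0.05],
    [0, 0, 0],
    [0, 0, 0],
    [0, 0, 0],
    [0, 0, 0],
    [0, 0, 0],
    [0, 0, 0],
    [0, 0, 0]
  ],
  "roll": [0, 0, 0, 0, 0, 0, 0, 0, 0, 0]
}}

```text
time_s: 23.78
tcp_pos: [641.0, -29.3, 7.8]
tool_rot: [0.999, -0.054, 0.0, 0.0]
wrist_force: [-1.8, 0.6, 4.8]
gripper_width: 0.365
```

Call:
{"method": "step_arm", "body": {
  "delta_pos": [
    [0, 0, 0],
    [0, 0, 0],
    [0, 0, 0],
    [0, 0, 0],
    [0, 0, 0],
    [0, 0, -0.3],
    [0, 0, -0.7],
    [0, 0, -1.3],
    [0, 0, -1.8],
    [0, 0, -1.8]
  ],
  "roll": [0, 0, 0, 0, 0, 0, 0, 0, 0, 0],
  "jaw": 4.4
}}

```text
time_s: 24.62
tcp_pos: [640.5, -29.2, 67.0]
tool_rot: [0.999, -0.054, -0.0, -0.0]
wrist_force: [-0.5, -0.2, -0.4]
gripper_width: 0.475
```

Run:
```python
from h import *; from bench import ctrl
s=ctrl.snapshot('side'); P=cloud(s)
m=((P[...,2]>15)&(P[...,0]>380)&(P[...,0]<550)&(P[...,1]>215)&(P[...,1]<350)&(P[...,2]<32))
q=P[m]; print(len(q),np.median(q[:,2]),cv2.minAreaRect(q[:,:2].astype(np.float32)))
u=np.argwhere(m)[:,::-1]; print(u.min(0),u.max(0))
c=np.cov(q[:,:2].T); w,v=np.linalg.eigh(c); print('axis',np.arctan2(v[1,1],v[0,1]),'mean',q.mean(0))
```

```text
145 19.348246205050827 ((466.57965087890625, 284.5310974121094), (41.016910552978516, 88.2996826171875), 55.60576248168945)
[279 142] [301 152]
axis 2.5206357977939806 mean [465.92255392 283.81641481  19.41062823]
```

Call:
{"method": "step_arm", "body": {
  "delta_pos": [
    [0, 0, -1.5],
    [-0.5, -0.7, -1.5],
    [-1.2, -1.8, -1.0],
    [-1.9, -2.8, 0],
    [-1.9, -2.8, 0],
    [-1.9, -2.8, 0],
    [-1.9, -2.8, 0],
    [-1.9, -2.8, 0],
    [-1.9, -2.8, 0],
    [-1.9, -2.8, 0]
  ],
  "roll": [0, 0, 0, 0, 0, 0, 0, 0, 0, 0],
  "jaw": 7.5
}}

```text
time_s: 25.5
tcp_pos: [514.3, 208.4, 106.9]
tool_rot: [0.999, -0.054, 0.0, -0.0]
wrist_force: [0.7, 0.8, 0.3]
gripper_width: 0.807
```

Call:
{"method": "step_arm", "body": {
  "delta_pos": [
    [-1.8, -2.4, 0],
    [-1.6, -2.1, 0],
    [-1.1, -1.5, 0],
    [-0.7, -0.8, 0],
    [-0.3, -0.4, 0],
    [0, 0, 0],
    [0, 0, 0],
    [0, 0, 0],
    [0, 0, 0],
    [0, 0, 0]
  ],
  "roll": [0, 0, 0, 0, 0, 0.1, 0.1, 0.1, 0.1, 0.092]
}}

```text
time_s: 26.33
tcp_pos: [469.2, 283.4, 106.4]
tool_rot: [0.954, -0.298, 0.0, 0.0]
wrist_force: [0.0, -0.2, 0.6]
gripper_width: 0.809
```

Call:
{"method": "step_arm", "body": {
  "delta_pos": [
    [0, 0, 0.4],
    [0, 0, 0.8],
    [0, 0, 1.2],
    [0, 0, 1.2],
    [0, 0, 1.0],
    [0, 0, 0.6],
    [0, 0, 0.2],
    [0, 0, 0],
    [0, 0, 0],
    [0, 0, 0]
  ],
  "roll": [0, 0, 0, 0, 0, 0, 0, 0, 0, 0]
}}

```text
time_s: 27.17
tcp_pos: [469.1, 284.4, 52.7]
tool_rot: [0.955, -0.295, 0.0, -0.0]
wrist_force: [0.2, -0.9, 0.9]
gripper_width: 0.804
```

```bash
python3 snap.py a7 side:230,90,400,220,4
```

```text
27.2167 [469.2 284.4  52.8] [ 0.955 -0.295  0.001 -0.   ] [-0.1 -0.6 -0.2] 7.51
```

View pics/a7.png

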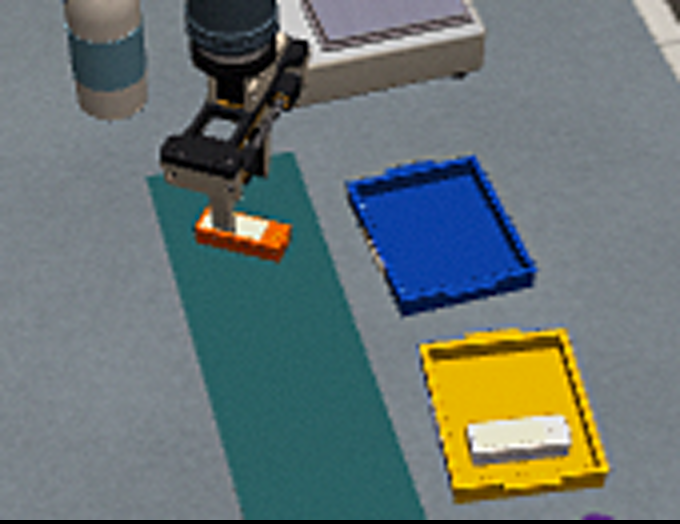

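The white mailer lies flat in the yellow tray (518,440). The gripper straddles the orange mailer (242,232). Descend and grip.

Call:
{"method": "step_arm", "body": {
  "delta_pos": [
    [0, 0, 0.4],
    [0, 0, 0.7],
    [0, 0, 0.9],
    [0, 0, 0.9],
    [0, 0, 0.8],
    [0, 0, 0.6],
    [0, 0, 0.4],
    [0, 0, 0.2],
    [0, 0, 0],
    [0, 0, 0]
  ],
  "roll": [0, 0, 0, 0, 0, 0, 0, 0, 0, 0]
}}

```text
time_s: 28.05
tcp_pos: [468.8, 284.3, 3.2]
tool_rot: [0.955, -0.296, 0.0, -0.0]
wrist_force: [0.7, 0.0, -0.3]
gripper_width: 0.806
```

Call:
{"method": "step_arm", "body": {
  "delta_pos": [
    [0, 0, 0],
    [0, 0, 0],
    [0, 0, 0],
    [0, 0, 0],
    [0, 0, 0],
    [0, 0, 0],
    [0, 0, 0],
    [0, 0, 0],
    [0, 0, 0],
    [0, 0, 0]
  ],
  "roll": [0, 0, 0, 0, 0, 0, 0, 0, 0, 0],
  "jaw": 2.8,
  "force": 12
}}

```text
time_s: 28.88
tcp_pos: [468.7, 284.2, 3.3]
tool_rot: [0.955, -0.296, 0.0, -0.0]
wrist_force: [0.3, -0.2, 0.9]
gripper_width: 0.361
```

Call:
{"method": "step_arm", "body": {
  "delta_pos": [
    [0, 0, -0.5],
    [0, 0, -1.0],
    [0, 0, -1.8],
    [0, 0, -2.0],
    [0, 0, -2.0],
    [0, 0, -2.0],
    [0, 0, -1.4],
    [0.6, 0.7, 0],
    [1.3, 1.5, 0],
    [2.0, 2.2, 0]
  ],
  "roll": [0, 0, -0.1, -0.1, -0.1, -0.1, -0.093, 0, 0, 0],
  "force": 18
}}

```text
time_s: 29.72
tcp_pos: [501.9, 236.7, 110.4]
tool_rot: [0.999, -0.054, -0.0, -0.0]
wrist_force: [0.8, 0.3, -0.9]
gripper_width: 0.364
```

Call:
{"method": "step_arm", "body": {
  "delta_pos": [
    [2.1, 2.3, 0],
    [2.1, 2.3, 0],
    [2.1, 2.3, 0],
    [2.1, 2.3, 0],
    [2.1, 2.3, 0],
    [2.1, 2.3, 0],
    [1.8, 2.1, 0],
    [1.2, 1.4, 0],
    [0.7, 0.8, 0],
    [0.3, 0.4, 0]
  ],
  "roll": [0, 0, 0, 0, 0, 0, 0, 0, 0, 0]
}}

```text
time_s: 30.55
tcp_pos: [648.3, 32.5, 109.3]
tool_rot: [0.998, -0.056, -0.0, 0.0]
wrist_force: [0.1, 1.3, -0.4]
gripper_width: 0.363
```

Call:
{"method": "step_arm", "body": {
  "delta_pos": [
    [0, 0, 0],
    [0, 0, 0],
    [0, 0, 0.6],
    [0, 0, 1.2],
    [0, 0, 1.6],
    [0, 0, 1.6],
    [0, 0, 1.2],
    [0, 0, 0.6],
    [0, 0, 0],
    [0, 0, 0]
  ],
  "roll": [0, 0, 0, 0, 0, 0, 0, 0, 0, 0]
}}

```text
time_s: 31.38
tcp_pos: [647.8, 34.9, 41.9]
tool_rot: [0.999, -0.053, -0.0, -0.0]
wrist_force: [-0.5, -0.7, -1.2]
gripper_width: 0.365
```

```bash
python3 snap.py a8 side:300,110,430,220,5
```

```text
31.4333 [648.4  34.7  42.6] [ 0.999 -0.053  0.     0.   ] [ 0.   0.9 -0.3] 3.38
```

View pics/a8.png

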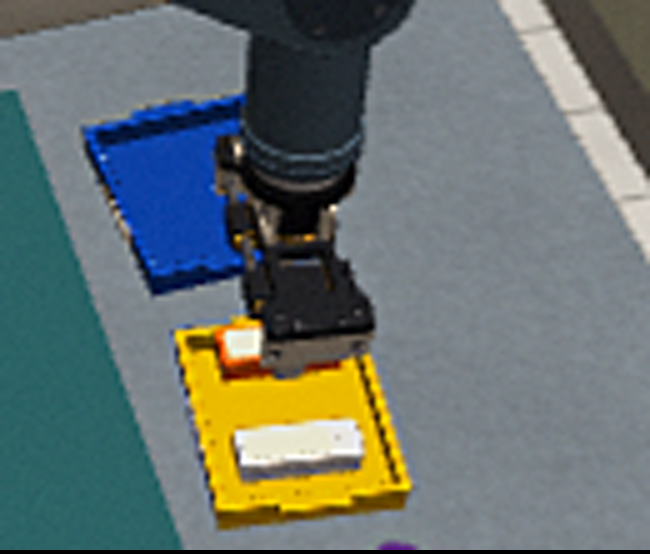

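The orange mailer is held level over the far half of the yellow tray (240,350), parallel to the white one (300,450). Lowering.

Call:
{"method": "step_arm", "body": {
  "delta_pos": [
    [0, 0, 0.4],
    [0, 0, 0.7],
    [0, 0, 0.8],
    [0, 0, 0.6],
    [0, 0, 0.4],
    [0, 0, 0.2],
    [0, 0, 0.1],
    [0, 0, 0.1],
    [0, 0, 0.1],
    [0, 0, 0]
  ],
  "roll": [0, 0, 0, 0, 0, 0, 0, 0, 0, 0]
}}

```text
time_s: 32.27
tcp_pos: [648.1, 34.6, 8.2]
tool_rot: [0.999, -0.054, 0.0, 0.0]
wrist_force: [-0.0, -0.1, -0.9]
gripper_width: 0.364
```

Call:
{"method": "step_arm", "body": {
  "delta_pos": [
    [0, 0, 0.05],
    [0, 0, 0.05],
    [0, 0, 0.05],
    [0, 0, 0],
    [0, 0, 0],
    [0, 0, 0],
    [0, 0, 0],
    [0, 0, 0],
    [0, 0, 0],
    [0, 0, 0]
  ],
  "roll": [0, 0, 0, 0, 0, 0, 0, 0, 0, 0]
}}

```text
time_s: 33.1
tcp_pos: [648.2, 34.5, 7.2]
tool_rot: [0.999, -0.054, 0.0, 0.0]
wrist_force: [-1.7, -0.1, 5.5]
gripper_width: 0.363
```

Call:
{"method": "step_arm", "body": {
  "delta_pos": [
    [0, 0, 0],
    [0, 0, 0],
    [0, 0, 0],
    [0, 0, 0],
    [0, 0, 0],
    [0, 0, -0.3],
    [0, 0, -0.7],
    [0, 0, -1.3],
    [0, 0, -1.8],
    [0, 0, -1.8]
  ],
  "roll": [0, 0, 0, 0, 0, 0, 0, 0, 0, 0],
  "jaw": 4.4
}}

```text
time_s: 33.93
tcp_pos: [648.0, 34.6, 67.2]
tool_rot: [0.999, -0.054, 0.0, -0.0]
wrist_force: [-0.2, -0.2, 1.0]
gripper_width: 0.472
```

Call:
{"method": "step_arm", "body": {
  "delta_pos": [
    [0, 0, -1.5],
    [-0.4, 0.5, -1.5],
    [-1.2, 1.6, -1.0],
    [-1.7, 2.2, 0],
    [-1.7, 2.2, 0],
    [-1.7, 2.2, 0],
    [-1.7, 2.2, 0],
    [-1.7, 2.2, 0],
    [-1.7, 2.2, 0],
    [-1.4, 1.9, 0]
  ],
  "roll": [0, 0, 0, 0, 0, 0, 0, 0, 0, 0],
  "jaw": 9.3
}}

```text
time_s: 34.77
tcp_pos: [496.8, -123.5, 106.8]
tool_rot: [0.999, -0.054, 0.0, 0.0]
wrist_force: [0.7, 0.3, -0.3]
gripper_width: 0.998
```

Call:
{"method": "step_arm", "body": {
  "delta_pos": [
    [-1.0, 1.5, 0],
    [-0.6, 0.9, 0],
    [-0.4, 0.5, 0],
    [0, 0, 0],
    [0, 0, 0.5],
    [0, 0, 1.0],
    [0, 0, 1.4],
    [0, 0, 1.4],
    [0, 0, 0.8],
    [0, 0, 0.2]
  ],
  "roll": [0, 0, 0, 0, 0, 0, 0, 0, 0, 0]
}}

```text
time_s: 35.6
tcp_pos: [474.4, -147.6, 50.4]
tool_rot: [0.999, -0.053, -0.002, -0.001]
wrist_force: [0.3, 0.7, 0.0]
gripper_width: 0.998
```

```bash
python3 snap.py a9 side:270,130,430,290,4
python3 - <<'E'
from h import *; import pickle
s=pickle.load(open('side.pkl','rb')); P=cloud(s)
for n,b in(('y',(590,700,-70,80)),('plate',(430,530,-200,-100))):
    m=(P[...,2]>14)&(P[...,2]<32)&(P[...,0]>b[0])&(P[...,0]<b[1])&(P[...,1]>b[2])&(P[...,1]<b[3])
    if n=='plate': print(cv2.minAreaRect(P[m][:,:2].astype(np.float32)))
E
```

```text
35.65 [ 474.6 -147.9   51. ] [ 0.999 -0.053 -0.001 -0.001] [-0.5  0.3  0.4] 9.31
((469.21392822265625, -160.77572631835938), (34.35721969604492, 56.22117233276367), 71.5351333618164)
```

View pics/a9.png

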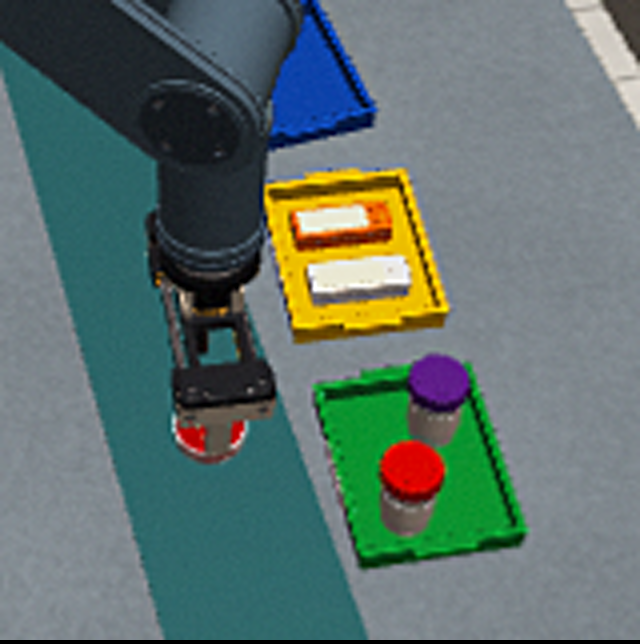

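Both mailers lie flat side by side in the yellow tray ((342,225), (358,278)), and both cups still stand. The gripper is centred over the plate (210,435). Descend and grip.

Call:
{"method": "step_arm", "body": {
  "delta_pos": [
    [0, 0, 0.4],
    [0, 0, 0.7],
    [0, 0, 0.9],
    [0, 0, 0.9],
    [0, 0, 0.8],
    [0, 0, 0.5],
    [0, 0, 0.4],
    [0, 0, 0.1],
    [0, 0, 0],
    [0, 0, 0]
  ],
  "roll": [0, 0, 0, 0, 0, 0, 0, 0, 0, 0]
}}

```text
time_s: 36.48
tcp_pos: [475.5, -149.1, 5.8]
tool_rot: [0.999, -0.054, 0.0, 0.0]
wrist_force: [-0.1, -0.9, 0.2]
gripper_width: 1.0
```

Call:
{"method": "step_arm", "body": {
  "delta_pos": [
    [0, 0, 0],
    [0, 0, 0],
    [0, 0, 0],
    [0, 0, 0],
    [0, 0, 0],
    [0, 0, 0],
    [0, 0, 0],
    [0, 0, 0],
    [0, 0, 0],
    [0, 0, 0]
  ],
  "roll": [0, 0, 0, 0, 0, 0, 0, 0, 0, 0],
  "jaw": 5.2,
  "force": 12
}}

```text
time_s: 37.32
tcp_pos: [475.4, -149.0, 5.7]
tool_rot: [0.999, -0.054, 0.0, 0.0]
wrist_force: [-0.2, 0.5, 2.1]
gripper_width: 0.643
```

Call:
{"method": "step_arm", "body": {
  "delta_pos": [
    [0, 0, -0.5],
    [0, 0, -1.0],
    [0, 0, -1.6],
    [0, 0, -1.8],
    [0, 0, -1.8],
    [0, 0, -1.3],
    [0.3, -0.9, 0],
    [0.6, -1.8, 0],
    [0.9, -2.7, 0],
    [1.0, -3.2, 0]
  ],
  "roll": [0, 0, 0, 0, 0, 0, 0, 0, 0, 0],
  "force": 15
}}

```text
time_s: 38.15
tcp_pos: [512.4, -66.0, 85.5]
tool_rot: [0.998, -0.055, -0.0, 0.0]
wrist_force: [0.1, -0.3, -0.1]
gripper_width: 0.638
```

Call:
{"method": "step_arm", "body": {
  "delta_pos": [
    [1.05, -3.3, 0],
    [1.05, -3.3, 0],
    [1.05, -3.3, 0],
    [1.05, -3.3, 0],
    [1.05, -3.3, 0],
    [1.05, -3.3, 0],
    [1.05, -3.3, 0],
    [1.0, -3.0, 0],
    [0.7, -2.3, 0],
    [0.5, -1.6, 0]
  ],
  "roll": [0, 0, 0, 0, 0, 0, 0, 0, 0, 0]
}}

```text
time_s: 38.98
tcp_pos: [639.2, 225.2, 84.7]
tool_rot: [0.999, -0.053, -0.0, -0.0]
wrist_force: [0.1, -0.1, 0.2]
gripper_width: 0.644
```

Call:
{"method": "step_arm", "body": {
  "delta_pos": [
    [0.3, -1.0, 0],
    [0.2, -0.5, 0],
    [0, 0, 0],
    [0, 0, 0],
    [0, 0, 0.6],
    [0, 0, 1.0],
    [0, 0, 1.2],
    [0, 0, 1.0],
    [0, 0, 0.5],
    [0, 0, 0.1]
  ],
  "roll": [0, 0, 0, 0, 0, 0, 0, 0, 0, 0]
}}

```text
time_s: 39.82
tcp_pos: [644.6, 235.4, 39.2]
tool_rot: [0.999, -0.054, -0.002, 0.0]
wrist_force: [0.2, -0.3, -1.6]
gripper_width: 0.636
```

```bash
python3 snap.py b1 side:280,90,430,220,5
```

```text
39.8667 [645.1 235.6  40. ] [ 0.999 -0.054 -0.001  0.   ] [ 0.4  0.3 -1. ] 5.93
```

View pics/b1.png

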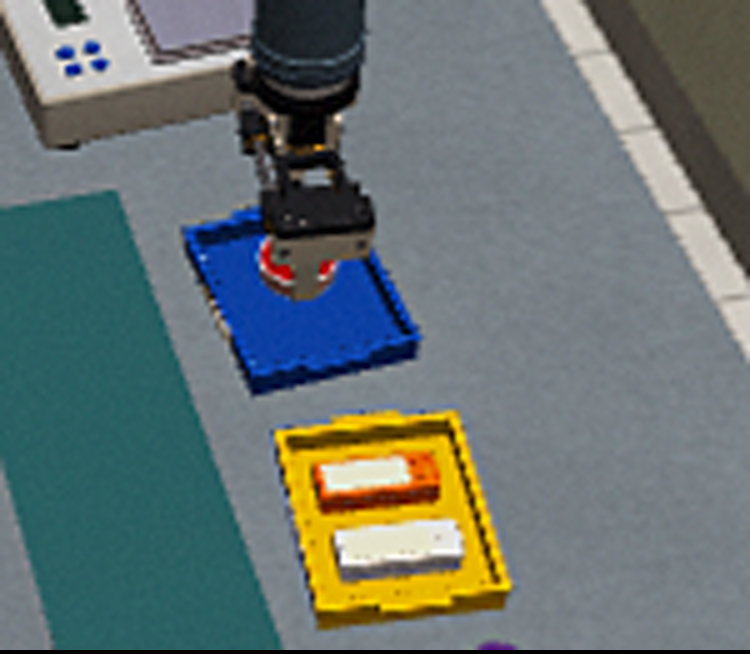

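The plate is held level over the blue tray (298,265). Lowering.

Call:
{"method": "step_arm", "body": {
  "delta_pos": [
    [0, 0, 0.4],
    [0, 0, 0.7],
    [0, 0, 0.7],
    [0, 0, 0.5],
    [0, 0, 0.3],
    [0, 0, 0.2],
    [0, 0, 0.1],
    [0, 0, 0.1],
    [0, 0, 0.05],
    [0, 0, 0]
  ],
  "roll": [0, 0, 0, 0, 0, 0, 0, 0, 0, 0]
}}

```text
time_s: 40.7
tcp_pos: [646.1, 236.0, 11.3]
tool_rot: [0.999, -0.054, 0.0, -0.0]
wrist_force: [-0.5, -0.0, -1.2]
gripper_width: 0.64
```

Call:
{"method": "step_arm", "body": {
  "delta_pos": [
    [0, 0, 0.05],
    [0, 0, 0.05],
    [0, 0, 0.05],
    [0, 0, 0],
    [0, 0, 0],
    [0, 0, 0],
    [0, 0, 0],
    [0, 0, 0],
    [0, 0, 0],
    [0, 0, 0]
  ],
  "roll": [0, 0, 0, 0, 0, 0, 0, 0, 0, 0]
}}

```text
time_s: 41.53
tcp_pos: [646.1, 236.0, 9.8]
tool_rot: [0.999, -0.054, 0.0, -0.0]
wrist_force: [-0.0, -0.1, 1.6]
gripper_width: 0.639
```

Call:
{"method": "step_arm", "body": {
  "delta_pos": [
    [0, 0, 0.03],
    [0, 0, 0.03],
    [0, 0, 0],
    [0, 0, 0],
    [0, 0, 0],
    [0, 0, 0],
    [0, 0, 0],
    [0, 0, 0],
    [0, 0, 0],
    [0, 0, 0]
  ],
  "roll": [0, 0, 0, 0, 0, 0, 0, 0, 0, 0]
}}

```text
time_s: 42.37
tcp_pos: [646.1, 236.0, 9.8]
tool_rot: [0.999, -0.054, 0.0, -0.0]
wrist_force: [-1.5, 0.7, 5.4]
gripper_width: 0.641
```

Contact (5.4 N). Release, rise and draw back clear.

Call:
{"method": "step_arm", "body": {
  "delta_pos": [
    [0, 0, 0],
    [0, 0, 0],
    [0, 0, 0],
    [0, 0, 0],
    [0, 0, 0],
    [0, 0, -0.3],
    [0, 0, -0.8],
    [0, 0, -1.5],
    [0, 0, -2.0],
    [0, 0, -2.0]
  ],
  "roll": [0, 0, 0, 0, 0, 0, 0, 0, 0, 0],
  "jaw": 7.2
}}

```text
time_s: 43.2
tcp_pos: [645.8, 235.9, 76.0]
tool_rot: [0.999, -0.054, -0.0, 0.0]
wrist_force: [0.3, 0.7, -0.5]
gripper_width: 0.775
```

Call:
{"method": "step_arm", "body": {
  "delta_pos": [
    [0, 0, -2.0],
    [0, 0, -2.0],
    [0, 0, -2.0],
    [-1.0, 0, -2.0],
    [-2.0, 0, -1.5],
    [-3.0, 0, 0],
    [-3.0, 0, 0],
    [-3.0, 0, 0],
    [-2.0, 0, 0],
    [-1.0, 0, 0]
  ],
  "roll": [0, 0, 0, 0, 0, 0, 0, 0, 0, 0]
}}

```text
time_s: 44.03
tcp_pos: [494.3, 252.4, 171.1]
tool_rot: [0.999, -0.053, -0.0, -0.0]
wrist_force: [0.5, -0.1, -0.3]
gripper_width: 0.773
```

Call:
{"method": "step_arm", "body": {
  "delta_pos": [
    [-0.5, 0, 0],
    [0, 0, 0],
    [0, 0, 0],
    [0, 0, 0],
    [0, 0, 0],
    [0, 0, 0],
    [0, 0, 0],
    [0, 0, 0],
    [0, 0, 0],
    [0, 0, 0]
  ],
  "roll": [0, 0, 0, 0, 0, 0, 0, 0, 0, 0]
}}

```text
time_s: 44.87
tcp_pos: [491.9, 252.5, 170.0]
tool_rot: [0.999, -0.054, -0.0, 0.0]
wrist_force: [-0.4, 0.2, 0.0]
gripper_width: 0.774
```

```bash
python3 snap.py b2 side:250,60,450,360,2 ; python3 m.py | grep item
```

```text
44.9167 [491.9 252.5 170. ] [ 0.999 -0.054 -0.     0.   ] [ 0.2 -0.7  0.3] 7.2
 item z21 pix [356. 201.] cloud [ 478.9 -150.    58.    55.2   15.7] rect@top [478.213, -147.842, 58.227, 57.981, -0.767]
 item z74 pix [313. 198.] cloud [482.6   1.8  41.8  45.1   1.4] rect@top [481.475, 2.558, 46.53, 44.048, 0.808]
 item z74 pix [267. 197.] cloud [482.1 164.7  41.7  45.4   1.3] rect@top [483.782, 164.339, 45.151, 44.978, 0.029]
 item z25 pix [235. 200.] cloud [471.  284.3  34.2  83.8  56.5] rect@top [471.724, 282.061, 90.177, 35.471, -0.59]
 item z24 pix [402. 197.] cloud [ 494.4 -313.8   83.9   32.9    4.9] rect@top [496.122, -312.659, 85.633, 35.442, 0.023]
 item z603 pix [284.  55.] cloud [389.6 216.5 131.1 114.   15.3] rect@top [423.772, 7.704, 563.653, 188.03, 1.516]
```

View pics/b2.png

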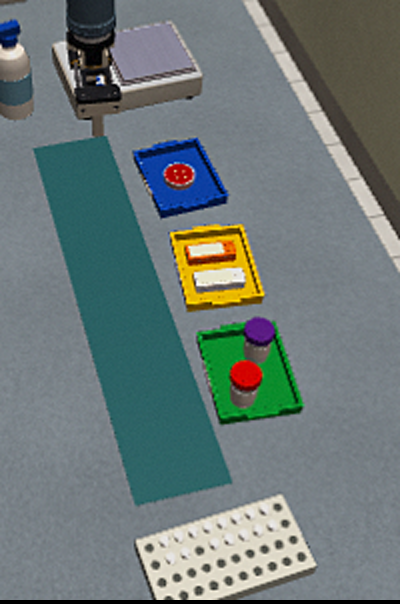

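Everything is where it belongs: the plate in the blue tray (179,175), the mailers in the yellow (210,251 and 218,280), the cups in the green (260,330 and 245,376). The rack and bottle are undisturbed and the robot is clear. Handing in.

```bash
python3 -c "
from bench import ctrl; print(ctrl.close_job())"
```

```text
the job is handed in; nothing more can be done
None
```

The job is done and handed in at about 45 s of robot time. In the order asked, both cups are standing in the green tray, both mailers are lying parallel side by side in the yellow tray, and the agar plate is flat in the blue tray.

- **Final checks:** The last side picture showed all five items upright or flat in their trays. The rack and spray bottle looked undisturbed there. The gripper was open, about 170 mm up and clear of everything.
- **Set-downs:** The wrist force at each set-down was about 5–7 N. No reading I saw came near a limit.
- **Disagreements:** The two cameras differed by up to about 5 mm in x, and the side view matched the arm better. My final depth-map check was worthless because it partly reused an old top picture, so the final state is judged by eye from the side view alone.

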